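# Open the trick box by its hidden catch and set the stamp on the soap bar

## Task

The soap stamp is locked in the drawer of the wooden trick box. First take the soap bar that lies in front of the drawer and lay it flat in the middle of the stamping board, its long side running the same way as the board's two dark strips; then feel along the ribbed rail at the back of the box's top until the fingers drop into the hidden recess, press the catch there so that the drawer springs open, take the stamp out and stand it upright on the middle of the bar. Leave the drawer open, never let it run into the bar, and leave the tin, the two jars and the bottle where they stand.

Things in the scene. Friction and masses are not known exactly. Their poses are not given: they have to be found in the camera images.
- trick_box: pale wooden box, fixed, 150 (x) x 272 (y) x 108 mm; origin at the centre of its underside; the drawer is in its -x face. Its top panel is 92 mm high. At the back of the top (x = +37 to +73 mm) runs a ribbed rail, 104 mm high, exposed from y = -62 to +62 mm between two darker end blocks 108 mm high
- rail_mid (a point): middle of the rail's top, fixed on the box, axes as the box. A flush 44 mm length of the rail, as wide as it (36 mm) and looking like the rest, is the sprung catch; its middle is up to 38 mm from here along y. It sinks 10 mm straight down between square shoulders, from about 1.5 N to 6 N at the bottom, and lets the drawer go after 7.5 mm. The rest is rigid
- drawer (a joint): how far the drawer is out, in m along the box's -x: 0 shut, 0.09 fully open. It is latched and flush, without handle; once the catch is pressed, it springs fully open by itself in about 1.5 s and stays out. The catch springs back up when released.
- drawer_front (a point): middle of the upper edge of the drawer's front panel (outer face), moves with the drawer; axes as the box. The panel is 228 mm wide, 8 mm thick and 82 mm high; the drawer's inside is 91 mm long (x) and 212 mm wide, its floor 14 mm above the table, its side walls 46 mm high.
- stamp: turned wooden soap stamp, loose, standing upright in the drawer: round, 36 mm across at the foot, 28 to 32 mm at the knob (28 to 64 mm up), 64 mm high; origin at the centre of its underside, z up. It rides out with the drawer and may slip or turn a little.
- bar: cream soap bar, loose, 54 (x) x 80 (y) x 25 mm, lying flat on the table in front of the drawer, in its way; origin at the centre of its underside
- board: stamping board of pale wood, fixed, 150 x 150 x 14 mm, with a darker strip along each of its two edges y = -75 and +75 mm (so the strips run along its x); origin at the centre of its underside
- board_top (a point): middle of the board's upper surface, 14 mm above the table, axes as the board
- tin: round balm tin, 74 mm across, 34 mm high, loose on the box's top panel in front of the rail; bystander, origin at the centre of its underside
- jar: small glass jar with a wooden lid, 49 mm across, 70 mm high, behind the box; bystander, origin at the centre of its underside
- clip_jar: glass jar with a wire clip, 78 x 63 x 81 mm, in front of the board; bystander, origin at the centre of its underside
- dropper: amber dropper bottle, 32 mm across, 97 mm high, behind the board; bystander, origin at the centre of its underside

How it is judged:
On the way, in this order (a step that is already met when the one before it is completed fails the run):
1. the bar lies flat in the middle of the board, let go (horizontal distance between bar and board_top below 0.025 m and z of bar in the frame of board_top between -0.004 and 0.005 m and angle between bar's own z axis and vertical below 0.1 rad and angle between the y axis of bar and the x axis of board, either way round below 0.2 rad and linear speed of bar below 0.02 m/s and contact force between the fingers and bar below 0.1 N and value of joint drawer below 0.01 m), for 0.2 s.
2. the catch is pressed and the drawer springs open (value of joint drawer above 0.075 m), for 0.2 s.
At the end, for the whole second after the job is handed in: Bar flat on the board, centre within 25 mm of its middle, long side within 0.2 rad of the dark strips; stamp upright on the bar, centre within 12 mm of the bar's; drawer out more than 70 mm; all let go and at rest (horizontal distance between bar and board_top below 0.025 m and z of bar in the frame of board_top between -0.004 and 0.005 m and angle between each of bar, stamp's own z axis and vertical below 0.1 rad and angle between the y axis of bar and the x axis of board, either way round below 0.2 rad and horizontal distance between stamp and bar below 0.012 m and z of stamp in the frame of bar between 0.021 and 0.03 m and value of joint drawer above 0.07 m and linear speed of each of bar, stamp below 0.02 m/s); the robot touches nothing.
It fails at once if the drawer or box runs into the soap bar, or the bar is banged against it (over 2 N) (contact force between bar and trick_box above 2 N).
It fails at once if a bystander (tin, jar, clip jar, dropper bottle) is moved more than 25 mm or tipped (distance of any of tin, jar, clip_jar, dropper from where it was at the start of the episode above 0.025 m or angle between any of tin, jar, clip_jar, dropper's own z axis and vertical above 0.5 rad).
It also fails if it takes over 72 s, if anything falls off the work surface, if the arm or the gripper's body presses on something with over 40 N, if the wrist force passes 120 N, or if a joint passes its speed limit or range.

## Robot

A 6-joint arm with a two-finger parallel gripper is mounted at the origin on a cart in front of the work surface, level with it; the furniture and walls round the work are solid. World frame = base frame: x ahead of the robot, y to its left, z up, the work surface at z = 0. Lengths are in m, angles in rad, forces in N, time in s.
With the tool pointing down it reaches from about 0.4 to 0.825 m from the base axis. Payload 7 kg.
Tool frame: the origin (TCP) lies on the centre line of the jaws, within the pads' length; the fingertips stand 14 mm ahead of it and the grasp point (between the pads) lies 5 mm behind it; z points along the fingers, y is the line along which they close (so a half turn about z gives the same grasp; the last joint's range is limited). The gripper opens to 88 mm and grips with 3 to 60 N. Pads are 19 mm wide; open, the fingers measure 130 mm over their backs; the gripper's body (78 mm by 193 mm) begins 47 mm behind the grasp point.
Start: joints at [1.501, 0.359, 0.012, 0, -1.224, -0.288], TCP at [0.236, 0.632, 0.241] pointing down, gripper open.
Joint ranges: [-3.07, 3.07], [-1.43, 2.12], [-1.02, 1.25], [-3.03, 1.67], [-3.05, -0], [-3.03, 3.03]. Speed limits (rad/s): [2.39, 2.39, 3.01, 3.14, 3.14, 3.14].

## Interface

Orientations are given as [roll, pitch, yaw] about the fixed x, y, z axes, in that order (R = Rz(yaw) Ry(pitch) Rx(roll)).
In Python, from station import arm gives the robot as it stands.
- The arm moves only by the tool move_arm, never from a script. Its argument "rows" is a list of rows, each an object with "translation": the shift along the tool's x, y, z in cm, a list of three; "rot": the turn, a rotation vector about the tool's x, y, z in degrees, a list of three; "hand": the closure, from 0 (fully open) to 1 (shut). A call has 1 to 8 rows; each row is the pose to reach, as a shift and turn from the pose commanded when the call began, along the tool's axes at that moment; what a row does not reach only later rows make up. A row lasts 1/12 s, in which the tool goes at most 41.7 mm and 7.16 degrees, less where a joint would pass 70% of its speed; a pose out of reach is approached as far as the arm can. A call with a gripper value outside its range is refused whole. The fingers move at their own pace and stop on an object; "squeeze" is the grip in N (left out, the last holds). Time passes only in rows, so rows that repeat a pose let the fingers close. It gives the time, the measured TCP pose, the force, the opening and the grip force at its end, in the units of the state.
- arm.get_state(): the state, without advancing time (a new reading comes with each control period).
- arm.grab_frame(name): name is "side" or "top"; returns (picture, depth): 480x640x3 uint8, red, green, blue; 480x640 float32, m along the optical axis (not along the pixel's ray), 0 where there is no reading.
- arm.camera_params(name): a dict with "vfov" (degrees; the focal length in pixels is half the picture's height over the tangent of half this angle, whatever the lens; pixels are square), "cx", "cy" (the principal point, pixels), "k1" (the pictures are not rectified: a ray, as slopes to the right and down, at radius r is drawn at 1 + k1 r^2 times it, then the intrinsics apply), "position" and "orientation" of the camera in the world. Camera axes: x right, y down, z forward; pixel columns grow to the right and rows downward; lengths in m; the calibration is good to about 2 mm. A picture is of the moment at which its call begins. camera_params takes no time and is no camera call.
- arm.job_done(): hands the job in; it is judged then, once.
Trained networks look in the newest picture that a camera, given by its name, has taken for a name from the list of things; names that differ only in an ending like _2 or _b are one class to them, and where a whole thing is asked for, a point or a joint stands for the part that bears it (a point fixed in the world has none). Each returns a list of dicts, best first, with "p" (0 to 1); they miss things now and then, are a little off and sometimes report something else, mostly with a low value. They report only what shows in the picture. A call takes as long as a camera call.
- arm.search_frame(label, camera): "point" ([x, y, z] in m, in the coordinates of the camera as it stood for that picture, good to about 4 mm: the middle of the surface that is visible of it).
- arm.pinpoint(label, camera): "point" ([x, y, z] in m, in the coordinates of the camera as it stood for that picture, good to about 4 mm: a listed point, or the origin of a listed thing).
The state is a dict: "t": time; "q": joint angles; "qd": joint speeds; "joint_efforts": joint torques, N m; "eef_pos": TCP position; "ee_rot": TCP orientation; "force": force on the tool from outside, world axes, zero at the start; "moment": the same for the moment, N m; "width": finger opening in m; "gripper_force": force on a finger pad.
Only numpy, scipy, OpenCV 4.12 (cv2) and the standard library are available. Lean on these libraries where they do the work, as an engineer would, in place of code of your own. Each camera call takes 0.05 s, during which the arm holds its last target. There are 200 camera calls.

## Working session

There is one attempt and no reset: what is moved stays moved. The work goes in short steps, Python scripts to look and compute and a tool call to move; the robot and the scene stay as the last step left them, time stands still between calls to the robot, and variables do not carry over. Pictures are saved under pics/ and viewed, at most 10 in all, crops included, and the job is handed in when it is done.

Besides the shell and the picture viewer there is one more tool, called after ">>>" in YAML: its name, and indented under it one key for each argument. move_arm: Moves the arm, as the interface text tells. Its arguments: {"type":"object","properties":{"rows":{"type":"array","items":{"type":"object","properties":{"translation":{"type":"array","items":{"type":"number"}},"rot":{"type":"array","items":{"type":"number"}},"hand":{"type":"number"}}}},"squeeze":{"type":"number"}},"required":["rows"]}

```bash
mkdir -p pics; cat > h.py <<'E'
import numpy as np, cv2
from scipy.spatial.transform import Rotation as R
from station import arm
def cam(n):
    p=arm.camera_params(n); o=np.array(p["orientation"],float)
    M=o if o.shape==(3,3) else (R.from_euler('xyz',o).as_matrix() if o.size==3 else R.from_quat(o).as_matrix())
    return p,M,np.array(p["position"])
def w(n,pt):
    p,M,t=cam(n); return M@np.array(pt)+t
def find(l,n,f="pinpoint"):
    return [(round(d["p"],2),np.round(w(n,d["point"]),4)) for d in getattr(arm,f)(l,n)[:2]]
def grab(n,fn=None):
    im,d=arm.grab_frame(n)
    if fn: cv2.imwrite("pics/"+fn,im[:,:,::-1])
    return im,d
def cloud(n,d):
    p,M,t=cam(n); f=240/np.tan(np.radians(p["vfov"])/2)
    v,u=np.mgrid[0:480,0:640].astype(float)
    K=np.array([[f,0,p["cx"]],[0,f,p["cy"]],[0,0,1]])
    xy=cv2.undistortPoints(np.stack([u.ravel(),v.ravel()],1)[:,None],K,np.array([p["k1"],0,0,0,0.]))[:,0]
    P=np.c_[xy,np.ones(len(xy))]*d.reshape(-1,1)
    W=(P@M.T+t).reshape(480,640,3); W[d==0]=np.nan
    return W
E
python3 - <<'E'
from h import *
for n in("side","top"):
    print(arm.camera_params(n)); grab(n,n+"0.png")
    for l in["trick_box","rail_mid","drawer_front","bar","board","board_top","tin","jar","clip_jar","dropper"]: print(n,l,find(l,n))
s=arm.get_state();print(s["t"],s["eef_pos"],s["ee_rot"],s["width"])
E
```

```text
{'vfov': 43.293834767449034, 'cx': 304.2370038679022, 'cy': 240.64907254976382, 'k1': -0.015567140450158078, 'position': array([ 0.60391235, -1.03329777,  0.71445668]), 'orientation': array([-2.12496332,  0.01175211,  0.03505741])}
side trick_box [(0.76, array([0.5591, 0.156 , 0.0028])), (0.42, array([ 0.6091, -0.2007,  0.0124]))]
side rail_mid [(0.56, array([0.6214, 0.1595, 0.1033]))]
side drawer_front []
side bar [(0.9, array([ 4.015e-01,  1.446e-01, -4.000e-04])), (0.45, array([ 4.691e-01, -2.096e-01,  3.000e-04]))]
side board [(0.63, array([ 6.062e-01, -2.019e-01,  2.000e-04]))]
side board_top [(0.84, array([ 0.6106, -0.2011,  0.0149]))]
side tin [(0.7, array([0.5594, 0.0896, 0.0911]))]
side jar [(0.89, array([ 0.6769,  0.2305, -0.0012]))]
side clip_jar [(0.91, array([ 0.4717, -0.2116,  0.0021]))]
side dropper [(0.83, array([ 7.331e-01, -1.984e-01,  2.000e-04])), (0.6, array([4.004e-01, 1.476e-01, 3.000e-04]))]
{'vfov': 48.238726557058804, 'cx': 328.3555064617968, 'cy': 241.19337345500983, 'k1': -0.05779692318757022, 'position': array([0.50054625, 0.01887913, 1.14153827]), 'orientation': array([-3.0545833 , -0.02683288, -1.55066066])}
top trick_box [(0.86, array([ 0.5653,  0.158 , -0.0021]))]
top rail_mid [(0.94, array([0.6186, 0.1595, 0.1017])), (0.56, array([0.4072, 0.1519, 0.    ]))]
top drawer_front []
top bar [(0.83, array([0.4048, 0.1525, 0.0021]))]
top board [(0.91, array([ 0.6131, -0.2   ,  0.0012])), (0.35, array([0.4056, 0.1505, 0.0032]))]
top board_top [(0.97, array([ 0.607, -0.198,  0.01 ]))]
top tin [(0.61, array([0.5595, 0.0909, 0.091 ]))]
top jar []
top clip_jar [(0.69, array([ 0.4702, -0.2015,  0.0026]))]
top dropper [(0.55, array([ 0.7388, -0.1916, -0.0038]))]
1.1 [0.236385   0.63223147 0.2405594 ] [ 3.14158404e+00  2.08256083e-05 -3.57781832e-01] 0.0875107851949804
```

View pics/top0.png

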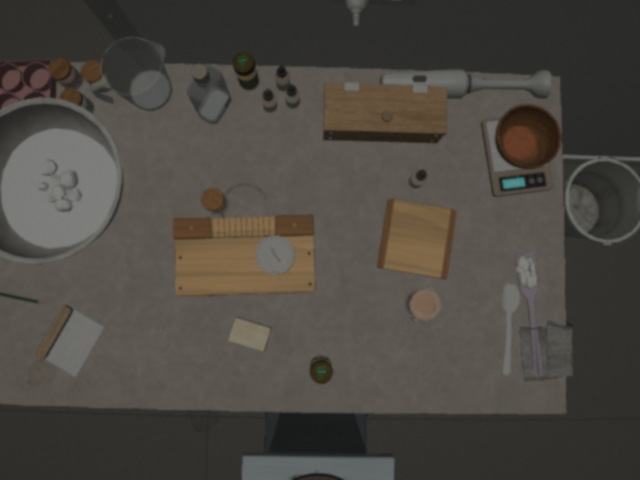

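View pics/side0.png

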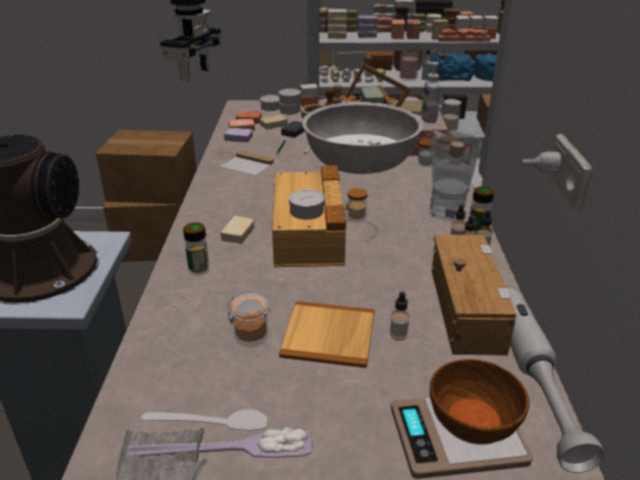

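The top view shows the box at (175–315, 215–295), the bar at (250, 334) slightly rotated, and the board at (417, 239). Both pictures agree with the networks. Next I measure the poses from depth.

```bash
python3 - <<'E'
from h import *
def rect(W,c,r,z0,z1,lab):
    m=(W[...,2]>z0)&(W[...,2]<z1)&(np.hypot(W[...,0]-c[0],W[...,1]-c[1])<r)
    m=cv2.morphologyEx(m.astype(np.uint8),cv2.MORPH_OPEN,np.ones((3,3)))>0
    P=W[m]; print(lab,len(P),np.round(cv2.minAreaRect((P[:,:2]*1000).astype(np.float32)),1) if 0 else cv2.minAreaRect((P[:,:2]*1000).astype(np.float32)),"mean",P.mean(0).round(4))
for n in("top","side"):
    W=cloud(n,grab(n)[1])
    rect(W,(.403,.15),.065,.015,.035,n+" bar")
    rect(W,(.609,-.2),.115,.008,.02,n+" board")
    rect(W,(.53,.158),.17,.082,.098,n+" boxtop")
    rect(W,(.62,.1595),.16,.1005,.113,n+" rail")
    rect(W,(.56,.09),.06,.115,.14,n+" tin")
    rect(W,(.675,.23),.04,.05,.08,n+" jar")
    rect(W,(.31,-.0),.1,.03,.2,n+" bottle")
    rect(W,(.47,-.205),.06,.06,.1,n+" clip")
    rect(W,(.735,-.195),.03,.05,.12,n+" dropper")
for n in("top","side"): print(find("bar",n),find("board_top",n),find("rail_mid",n),find("trick_box",n))
E
```

```text
top bar 966 ((403.2909851074219, 150.69786071777344), (79.92975616455078, 52.86867904663086), 73.83045196533203) mean [0.4035 0.1506 0.0243]
top board 4817 ((609.9571533203125, -197.88650512695312), (149.6126251220703, 150.798095703125), 81.6013412475586) mean [ 0.6092 -0.197   0.0136]
top boxtop 6603 ((542.5978393554688, 154.8757781982422), (112.69306182861328, 270.8555603027344), 3.1843106746673584) mean [0.538  0.1653 0.0917]
top rail 2661 ((616.4971923828125, 159.00364685058594), (40.70884323120117, 272.4982604980469), 2.988102674484253) mean [0.6161 0.1586 0.1061]
top tin 1212 ((561.3408203125, 94.99698638916016), (72.31108856201172, 74.0607681274414), 1.1367746591567993) mean [0.5615 0.0944 0.1248]
top jar 437 ((674.9200439453125, 229.44252014160156), (45.40877914428711, 46.40652847290039), 1.5421139001846313) mean [0.6745 0.2285 0.0694]
top bottle 525 ((341.64080810546875, 1.9424915313720703), (43.09022903442383, 43.82833480834961), 89.68447875976562) mean [0.3445 0.0021 0.0973]
top clip 751 ((472.3601379394531, -203.77603149414062), (59.97468185424805, 60.82647705078125), 14.
[... 1201 characters left out ...]
e clip 768 ((473.2103271484375, -209.4984130859375), (62.077178955078125, 60.36189270019531), 25.894773483276367) mean [ 0.4732 -0.2158  0.0751]
side dropper 280 ((733.2860107421875, -203.54714965820312), (19.726608276367188, 24.382577896118164), 83.22157287597656) mean [ 0.7335 -0.2045  0.0708]
[(0.76, array([ 0.4048,  0.1511, -0.0016]))] [(0.77, array([ 0.6089, -0.1988,  0.01  ]))] [(0.72, array([0.6209, 0.1619, 0.1012]))] [(0.56, array([5.642e-01, 1.570e-01, 5.000e-04])), (0.44, array([4.02e-01, 1.53e-01, 1.00e-04]))]
[(0.89, array([ 0.4018,  0.1439, -0.0006]))] [(0.63, array([ 0.6081, -0.2065,  0.0122]))] [(0.74, array([0.6234, 0.1596, 0.1031]))] [(0.91, array([0.5609, 0.1543, 0.002 ]))]
```

```bash
cat >> h.py <<'E'
def go(xyz,yaw,deg=True):
    s=arm.get_state(); r=R.from_euler('xyz',s["ee_rot"])
    g=R.from_euler('xyz',[np.pi,0,np.radians(yaw)])
    print("cm",np.round(r.inv().apply(np.array(xyz)-s["eef_pos"])*100,2),"rot",np.round((r.inv()*g).as_rotvec(degrees=True),1))
E
python3 -c "
from h import *
go((.403,.148,.14),-16.2)"
```

```text
cm [32.56 39.52 10.06] rot [-0.  -0.  -4.3]
```

>>> move_arm:
  rows:
    - {"translation": [32.6,39.5,10.1],"rot": [0,0,-4.3],"hand": 0}
    - {"translation": [32.6,39.5,10.1],"rot": [0,0,-4.3],"hand": 0}
    - {"translation": [32.6,39.5,10.1],"rot": [0,0,-4.3],"hand": 0}
    - {"translation": [32.6,39.5,10.1],"rot": [0,0,-4.3],"hand": 0}
    - {"translation": [32.6,39.5,10.1],"rot": [0,0,-4.3],"hand": 0}
    - {"translation": [32.6,39.5,10.1],"rot": [0,0,-4.3],"hand": 0}
    - {"translation": [32.6,39.5,10.1],"rot": [0,0,-4.3],"hand": 0}
    - {"translation": [32.6,39.5,10.1],"rot": [0,0,-4.3],"hand": 0}

```text
t: 2.27
eef_pos: [0.3433, 0.3212, 0.1761]
ee_rot: [-3.141, -0.0, -0.282]
force: [1.0, 0.1, -1.0]
width: 0.0879
gripper_force: 0.0
```

```bash
python3 -c "
from h import *
go((.403,.148,.14),-16.2)"
```

```text
cm [10.56 14.98  3.59] rot [-0.1 -0.   0. ]
```

>>> move_arm:
  rows:
    - {"translation": [10.6,15.0,3.6],"rot": [0,0,0],"hand": 0}
    - {"translation": [10.6,15.0,3.6],"rot": [0,0,0],"hand": 0}
    - {"translation": [10.6,15.0,3.6],"rot": [0,0,0],"hand": 0}
    - {"translation": [10.6,15.0,3.6],"rot": [0,0,0],"hand": 0}
    - {"translation": [10.6,15.0,3.6],"rot": [0,0,0],"hand": 0}
    - {"translation": [10.6,15.0,3.6],"rot": [0,0,0],"hand": 0}
    - {"translation": [10.6,15.0,3.6],"rot": [0,0,0],"hand": 0}

```text
t: 2.85
eef_pos: [0.4033, 0.1484, 0.1401]
ee_rot: [-3.141, -0.0, -0.285]
force: [-0.1, -0.8, -0.1]
width: 0.0875
gripper_force: 0.0
```

```bash
python3 - <<'E'
from h import *
im,d=grab("side","s1.png"); W=cloud("side",d)
im2,d2=grab("top","t1.png"); W2=cloud("top",d2)
big=np.hstack([cv2.resize(im[150:310,170:330],(400,400)),cv2.resize(im2[270:390,190:310],(400,400))])
cv2.imwrite("pics/c1.png",big[:,:,::-1])
s=arm.get_state(); print(s["eef_pos"],s["ee_rot"])
T=R.from_euler('xyz',s["ee_rot"])
for n,w_ in(("side",W),("top",W2)):
    L=(w_-s["eef_pos"])@T.as_matrix()   # tool coords
    m=(np.abs(L[...,0])<.03)&(np.abs(L[...,1])<.09)&(L[...,2]>-.04)&(L[...,2]<.025)
    P=L[m]*1000; print(n,len(P),np.percentile(P,[1,5,50,95,99],axis=0).round(0).tolist() if len(P) else 0)
E
```

```text
[0.40331516 0.14999917 0.14045037] [-3.14079865e+00 -5.43066383e-04 -2.82925808e-01]
side 488 [[-10.0, -61.0, -39.0], [-9.0, -55.0, -37.0], [6.0, 52.0, -13.0], [12.0, 68.0, 10.0], [13.0, 70.0, 13.0]]
top 9 [[-8.0, 42.0, -36.0], [-8.0, 42.0, -36.0], [-1.0, 43.0, -33.0], [9.0, 44.0, -30.0], [10.0, 44.0, -30.0]]
```

View pics/c1.png

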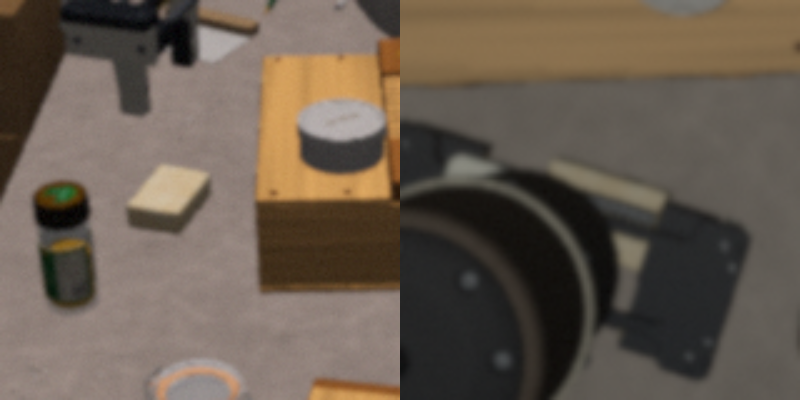

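The crop shows the gripper above the bar, and the finger positions put the bar at y≈0.149 m. I'll descend slowly.

>>> move_arm:
  rows:
    - {"translation": [0,0.05,4],"rot": [0,0,0],"hand": 0}
    - {"translation": [0,0.05,7],"rot": [0,0,0],"hand": 0}
    - {"translation": [0,0.05,9],"rot": [0,0,0],"hand": 0}
    - {"translation": [0,0.05,9.3],"rot": [0,0,0],"hand": 0}
    - {"translation": [0,0.05,9.6],"rot": [0,0,0],"hand": 0}
    - {"translation": [0,0.05,9.9],"rot": [0,0,0],"hand": 0}
    - {"translation": [0,0.05,10.2],"rot": [0,0,0],"hand": 0}
    - {"translation": [0,0.05,10.5],"rot": [0,0,0],"hand": 0}

```text
t: 3.62
eef_pos: [0.4035, 0.1499, 0.0359]
ee_rot: [-3.139, -0.001, -0.282]
force: [-0.0, -0.5, -0.8]
width: 0.0874
gripper_force: 0.0
```

Tips are at z = 22 mm (below the bar's top at 25 mm) with no contact force.

>>> move_arm:
  rows:
    - {"translation": [0,0,0.4],"rot": [0,0,0],"hand": 0}
    - {"translation": [0,0,0.8],"rot": [0,0,0],"hand": 0}
    - {"translation": [0,0,1.2],"rot": [0,0,0],"hand": 0}
    - {"translation": [0,0,1.3],"rot": [0,0,0],"hand": 0.3}
    - {"translation": [0,0,1.3],"rot": [0,0,0],"hand": 0.3}
    - {"translation": [0,0,1.3],"rot": [0,0,0],"hand": 0.3}
    - {"translation": [0,0,1.3],"rot": [0,0,0],"hand": 0.3}
  squeeze: 15

```text
t: 4.2
eef_pos: [0.4028, 0.1489, 0.0221]
ee_rot: [3.141, 0.0, -0.283]
force: [0.4, -0.5, -1.8]
width: 0.0797
gripper_force: 15.0
```

>>> move_arm:
  rows:
    - {"translation": [0,0,-4],"rot": [0,0,0],"hand": 0.3}
    - {"translation": [0,0,-8],"rot": [0,0,0],"hand": 0.3}
    - {"translation": [0,0,-12],"rot": [0,0,0],"hand": 0.3}
    - {"translation": [0,0,-15],"rot": [0,0,0],"hand": 0.3}

```text
t: 4.53
eef_pos: [0.4032, 0.1491, 0.1753]
ee_rot: [-3.14, -0.001, -0.282]
force: [0.8, 1.0, -0.9]
width: 0.0797
gripper_force: 15.0
```

```bash
python3 -c "
from h import *
go((.609,-.199,.16),-98.4)"
```

```text
cm [29.46 27.7   1.52] rot [-0.2  0.  82.2]
```

>>> move_arm:
  rows:
    - {"translation": [29.5,27.7,1.5],"rot": [0,0,82.2],"hand": 0.3}
    - {"translation": [29.5,27.7,1.5],"rot": [0,0,82.2],"hand": 0.3}
    - {"translation": [29.5,27.7,1.5],"rot": [0,0,82.2],"hand": 0.3}
    - {"translation": [29.5,27.7,1.5],"rot": [0,0,82.2],"hand": 0.3}
    - {"translation": [29.5,27.7,1.5],"rot": [0,0,82.2],"hand": 0.3}
    - {"translation": [29.5,27.7,1.5],"rot": [0,0,82.2],"hand": 0.3}
    - {"translation": [29.5,27.7,1.5],"rot": [0,0,82.2],"hand": 0.3}
    - {"translation": [29.5,27.7,1.5],"rot": [0,0,82.2],"hand": 0.3}

```text
t: 5.2
eef_pos: [0.573, -0.1399, 0.1596]
ee_rot: [3.142, 0.0, -1.289]
force: [1.2, 1.1, -0.6]
width: 0.0798
gripper_force: 15.0
```

```bash
python3 -c "
from h import *
go((.609,-.199,.16),-98.4)"
```

```text
cm [ 6.68 -1.82 -0.05] rot [ 0.   0.  24.5]
```

>>> move_arm:
  rows:
    - {"translation": [6.7,-1.8,0],"rot": [0,0,24.5],"hand": 0.3}
    - {"translation": [6.7,-1.8,0],"rot": [0,0,24.5],"hand": 0.3}
    - {"translation": [6.7,-1.8,0],"rot": [0,0,24.5],"hand": 0.3}
    - {"translation": [6.7,-1.8,0],"rot": [0,0,24.5],"hand": 0.3}
    - {"translation": [6.7,-1.8,0],"rot": [0,0,24.5],"hand": 0.3}
    - {"translation": [6.7,-1.8,0],"rot": [0,0,24.5],"hand": 0.3}
    - {"translation": [6.7,-1.8,0],"rot": [0,0,24.5],"hand": 0.3}

```text
t: 5.78
eef_pos: [0.6086, -0.1966, 0.1598]
ee_rot: [3.142, 0.0, -1.708]
force: [0.8, -0.0, -0.2]
width: 0.0801
gripper_force: 15.0
```

```bash
python3 - <<'E'
from h import *
go((.609,-.199,.036),-98.4)
W=cloud("side",grab("side","s2.png")[1])
m=(np.abs(W[...,0]-.61)<.07)&(np.abs(W[...,1]+.2)<.06)&(W[...,2]>.1)&(W[...,2]<.17)
im=cv2.imread("pics/s2.png"); cv2.imwrite("pics/c2.png",cv2.resize(im[150:400,180:480],(600,500)))
E
```

```text
cm [ 0.23 -0.08 12.38] rot [0.  0.  0.6]
```

View pics/c2.png

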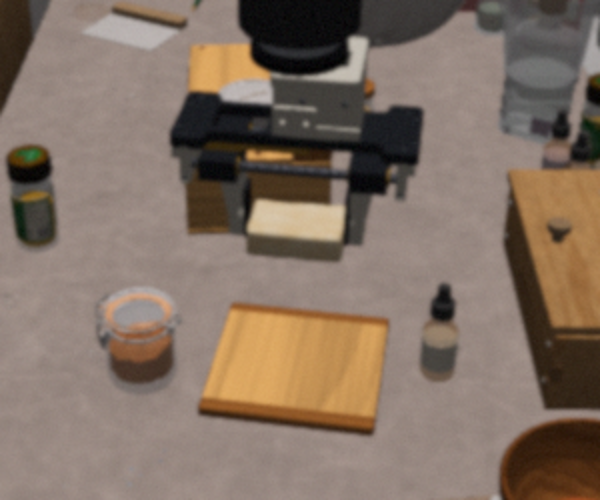

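Bar is held level at crop (297, 230), and the board with its strips along x sits below. Lowering now.

>>> move_arm:
  rows:
    - {"translation": [0.2,-0.1,4],"rot": [0,0,0.6],"hand": 0.3}
    - {"translation": [0.2,-0.1,8],"rot": [0,0,0.6],"hand": 0.3}
    - {"translation": [0.2,-0.1,10.5],"rot": [0,0,0.6],"hand": 0.3}
    - {"translation": [0.2,-0.1,11.4],"rot": [0,0,0.6],"hand": 0.3}
    - {"translation": [0.2,-0.1,11.8],"rot": [0,0,0.6],"hand": 0.3}
    - {"translation": [0.2,-0.1,12.1],"rot": [0,0,0.6],"hand": 0.3}
    - {"translation": [0.2,-0.1,12.3],"rot": [0,0,0.6],"hand": 0.3}
    - {"translation": [0.2,-0.1,12.4],"rot": [0,0,0.6],"hand": 0.3}

```text
t: 6.5
eef_pos: [0.6107, -0.199, 0.0374]
ee_rot: [-3.139, 0.0, -1.72]
force: [1.0, -0.1, -1.6]
width: 0.0799
gripper_force: 15.0
```

>>> move_arm:
  rows:
    - {"translation": [0,0,0.1],"rot": [0,0,0],"hand": 0.3}
    - {"translation": [0,0,0.1],"rot": [0,0,0],"hand": 0.1}
    - {"translation": [0,0,0.1],"rot": [0,0,0],"hand": 0}
    - {"translation": [0,0,0.1],"rot": [0,0,0],"hand": 0}
    - {"translation": [0,0,-2],"rot": [0,0,0],"hand": 0}
    - {"translation": [0,0,-6],"rot": [0,0,0],"hand": 0}
    - {"translation": [0,0,-10],"rot": [0,0,0],"hand": 0}
    - {"translation": [0,0,-14],"rot": [0,0,0],"hand": 0}

```text
t: 7.17
eef_pos: [0.609, -0.1991, 0.1774]
ee_rot: [3.141, -0.0, -1.721]
force: [1.4, -0.6, 0.6]
width: 0.0878
gripper_force: 0.0
```

```bash
python3 -c "
from h import *
go((.6215,.158,.145),-87)"
```

```text
cm [-35.49   4.1    3.24] rot [  0.   -0.  -11.6]
```

>>> move_arm:
  rows:
    - {"translation": [-4,0.4,0],"rot": [0,0,-4],"hand": 1}
    - {"translation": [-35.5,4.1,3.2],"rot": [0,0,-11.6],"hand": 1}
    - {"translation": [-35.5,4.1,3.2],"rot": [0,0,-11.6],"hand": 1}
    - {"translation": [-35.5,4.1,3.2],"rot": [0,0,-11.6],"hand": 1}
    - {"translation": [-35.5,4.1,3.2],"rot": [0,0,-11.6],"hand": 1}
    - {"translation": [-35.5,4.1,3.2],"rot": [0,0,-11.6],"hand": 1}
    - {"translation": [-35.5,4.1,3.2],"rot": [0,0,-11.6],"hand": 1}
    - {"translation": [-35.5,4.1,3.2],"rot": [0,0,-11.6],"hand": 1}

```text
t: 7.83
eef_pos: [0.6209, 0.1332, 0.1469]
ee_rot: [-3.141, 0.0, -1.518]
force: [0.7, -0.8, -0.6]
width: 0.0399
gripper_force: 0.0
```

```bash
python3 - <<'E'
from h import *
go((.6215,.158,.125),-87)
for n in("top","side"):
    W=cloud(n,grab(n)[1])
    m=(W[...,2]>.030)&(W[...,2]<.048)&(np.hypot(W[...,0]-.609,W[...,1]+.2)<.07)
    P=W[m]; print(n,len(P),cv2.minAreaRect((P[:,:2]*1000).astype(np.float32)),P.mean(0).round(4))
    print(find("bar",n),find("board_top",n),find("tin",n))
E
```

```text
cm [-2.47 -0.19  2.19] rot [-0.1  0.   0. ]
top 939 ((609.2096557617188, -197.06454467773438), (54.02733612060547, 79.18360137939453), 80.8493881225586) [ 0.6091 -0.1965  0.0381]
[(0.76, array([ 0.6136, -0.1923,  0.0137]))] [(0.64, array([ 0.6062, -0.2012,  0.0096]))] [(0.94, array([0.5555, 0.092 , 0.0897]))]
side 977 ((609.8135375976562, -203.02069091796875), (55.96110153198242, 79.14627838134766), 82.00093078613281) [ 0.6101 -0.2063  0.0377]
[(0.95, array([ 0.6068, -0.2035,  0.0144]))] [(0.92, array([ 0.6082, -0.2046,  0.0131]))] [(0.61, array([0.5625, 0.0906, 0.0925])), (0.26, array([ 0.4726, -0.2112,  0.0016]))]
```

Bar sits centred and aligned on the board. Now probing the rail's middle.

>>> move_arm:
  rows:
    - {"translation": [-2.5,-0.2,2.0],"rot": [0,0,0],"hand": 1}
    - {"translation": [-2.5,-0.2,2.2],"rot": [0,0,0],"hand": 1}
    - {"translation": [-2.5,-0.2,2.5],"rot": [0,0,0],"hand": 1}
    - {"translation": [-2.5,-0.2,2.7],"rot": [0,0,0],"hand": 1}
    - {"translation": [-2.5,-0.2,2.9],"rot": [0,0,0],"hand": 1}
    - {"translation": [-2.5,-0.2,3.0],"rot": [0,0,0],"hand": 1}
    - {"translation": [-2.5,-0.2,3.1],"rot": [0,0,0],"hand": 1}
    - {"translation": [-2.5,-0.2,3.1],"rot": [0,0,0],"hand": 1}

```text
t: 8.9
eef_pos: [0.622, 0.1554, 0.1161]
ee_rot: [-3.141, -0.0, -1.519]
force: [-0.9, -3.3, 4.2]
width: 0.0004
gripper_force: 2.1
```

>>> move_arm:
  rows:
    - {"translation": [0,0,0.1],"rot": [0,0,0],"hand": 1}
    - {"translation": [0,0,0.2],"rot": [0,0,0],"hand": 1}
    - {"translation": [0,0,0.2],"rot": [0,0,0],"hand": 1}

```text
t: 9.15
eef_pos: [0.622, 0.1555, 0.1141]
ee_rot: [-3.141, -0.001, -1.519]
force: [-1.5, -4.1, 5.3]
width: 0.0006
gripper_force: 2.3
```

>>> move_arm:
  rows:
    - {"translation": [0,0,0.1],"rot": [0,0,0],"hand": 1}
    - {"translation": [0,0,0.2],"rot": [0,0,0],"hand": 1}
    - {"translation": [0,0,0.3],"rot": [0,0,0],"hand": 1}
    - {"translation": [0,0,0.3],"rot": [0,0,0],"hand": 1}

```text
t: 9.48
eef_pos: [0.622, 0.1558, 0.1109]
ee_rot: [-3.141, -0.0, -1.519]
force: [0.1, 0.4, 1.1]
width: 0.0001
gripper_force: 0.7
```

>>> move_arm:
  rows:
    - {"translation": [0,0,0.1],"rot": [0,0,0],"hand": 1}
    - {"translation": [0,0,0.2],"rot": [0,0,0],"hand": 1}
    - {"translation": [0,0,0.25],"rot": [0,0,0],"hand": 1}
    - {"translation": [0,0,0.25],"rot": [0,0,0],"hand": 1}
    - {"translation": [0,0,0.25],"rot": [0,0,0],"hand": 1}

```text
t: 9.9
eef_pos: [0.6221, 0.156, 0.1083]
ee_rot: [-3.141, -0.0, -1.518]
force: [0.8, -4.8, 6.2]
width: 0.0004
gripper_force: 2.8
```

```bash
python3 - <<'E'
from h import *
im,d=grab("side","s3.png"); cv2.imwrite("pics/c3.png",cv2.resize(im[130:290,180:400,::-1],(770,560)))
s=arm.get_state(); print(s["eef_pos"],s["force"])
E
```

```text
[0.6220858  0.15602569 0.10829904] [-0.94761351 -3.1191137   5.35254455]
```

View pics/c3.png

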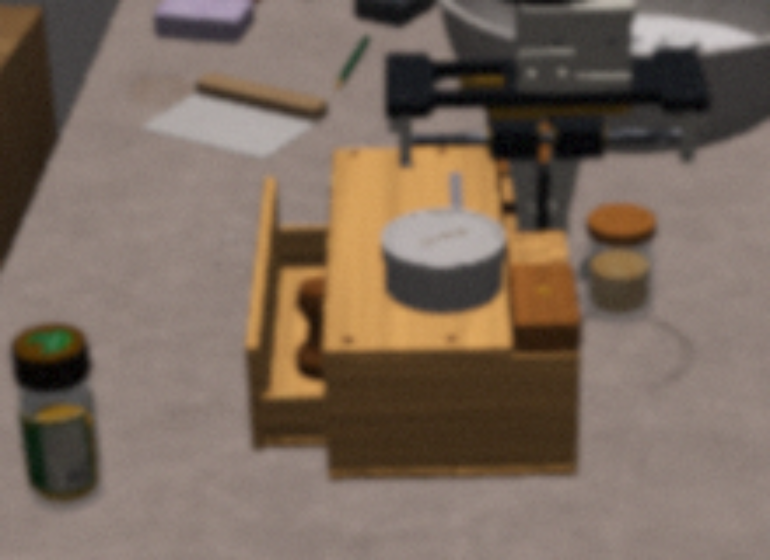

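The crop shows the drawer already springing out at (265, 310), with the stamp in it at (310, 330). I'll lift and let it open fully.

>>> move_arm:
  rows:
    - {"translation": [0,0,0],"rot": [0,0,0],"hand": 1}
    - {"translation": [0,0,0],"rot": [0,0,0],"hand": 1}
    - {"translation": [0,0,-1],"rot": [0,0,0],"hand": 1}
    - {"translation": [0,0,-4],"rot": [0,0,0],"hand": 1}
    - {"translation": [0,0,-8],"rot": [0,0,0],"hand": 1}
    - {"translation": [0,0,-12],"rot": [0,0,0],"hand": 1}
    - {"translation": [0,0,-12],"rot": [0,0,0],"hand": 1}
    - {"translation": [0,0,-12],"rot": [0,0,0],"hand": 1}

```text
t: 10.62
eef_pos: [0.6229, 0.1575, 0.2314]
ee_rot: [-3.136, 0.003, -1.518]
force: [0.4, -0.6, -1.0]
width: 0.0002
gripper_force: 0.0
```

```bash
python3 - <<'E'
from h import *
for n in("top","side"):
    im,d=grab(n,n+"4.png"); W=cloud(n,d)
    print(n,[find(l,n) for l in("stamp","drawer_front","tin")])
    m=(W[...,2]>.062)&(W[...,2]<.085)&(W[...,0]<.492)&(W[...,0]>.40)&(W[...,1]>.03)&(W[...,1]<.27)
    x=W[m]; print(len(x))
    f=(W[...,2]>.078)&(W[...,2]<.1)&(W[...,0]<.43)&(W[...,0]>.37)&(W[...,1]>.03)&(W[...,1]<.27)
    if f.sum(): print("front",W[f].mean(0).round(4))
    m&=W[...,0]>.412
    P=W[m]; print("stampish",len(P),P.mean(0).round(4),P.min(0).round(4),P.max(0).round(4))
a=cv2.imread("pics/top4.png")[230:360,170:330]; cv2.imwrite("pics/c4.png",cv2.resize(a,(640,520)))
E
```

```text
top [[(0.72, array([0.4383, 0.1211, 0.0122])), (0.61, array([ 0.6097, -0.2008, -0.0015]))], [(0.62, array([0.401 , 0.15  , 0.0824]))], [(0.6, array([0.558 , 0.0934, 0.0881]))]]
578
front [0.4024 0.1493 0.0817]
stampish 191 [0.4406 0.1225 0.0728] [0.4249 0.1084 0.0621] [0.4546 0.1391 0.0807]
side [[(0.91, array([0.4419, 0.1207, 0.0103]))], [(0.91, array([0.3961, 0.1429, 0.0784]))], [(0.65, array([0.562 , 0.0913, 0.0931]))]]
347
front [0.4021 0.1355 0.0818]
stampish 127 [0.441  0.1126 0.0712] [0.4259 0.0989 0.0621] [0.4546 0.1314 0.0782]
```

View pics/c4.png

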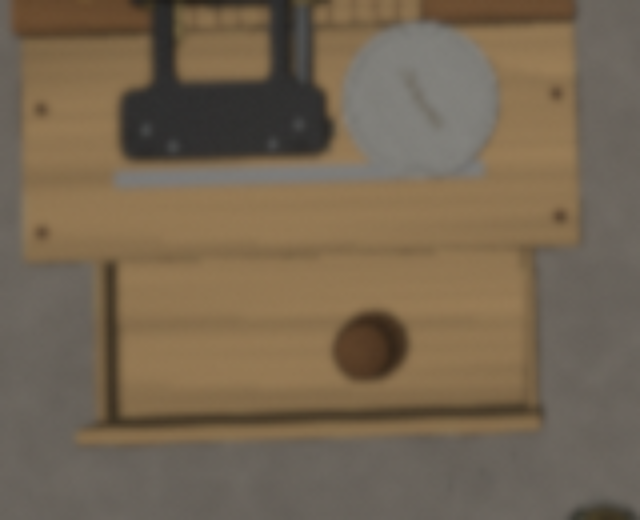

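The drawer is fully out, with the stamp upright at crop (370, 345). In world coordinates that is about (0.4405, 0.1205). Moving above it.

```bash
python3 -c "
from h import *
go((.4405,.1205,.16),3)"
```

```text
cm [ 2.61 18.25  6.73] rot [  0.1   0.  -90. ]
```

>>> move_arm:
  rows:
    - {"translation": [1,4,0],"rot": [0,0,-90],"hand": 0}
    - {"translation": [2,8,0],"rot": [0,0,-90],"hand": 0}
    - {"translation": [2.6,12,0],"rot": [0,0,-90],"hand": 0}
    - {"translation": [2.6,16,1],"rot": [0,0,-90],"hand": 0}
    - {"translation": [2.6,18.2,2],"rot": [0,0,-90],"hand": 0}
    - {"translation": [2.6,18.2,3],"rot": [0,0,-90],"hand": 0}
    - {"translation": [2.6,18.2,5],"rot": [0,0,-90],"hand": 0}
    - {"translation": [2.6,18.2,6.7],"rot": [0,0,-90],"hand": 0}

```text
t: 11.68
eef_pos: [0.4411, 0.121, 0.1608]
ee_rot: [-3.14, -0.001, -0.511]
force: [0.4, 0.8, 0.6]
width: 0.0484
gripper_force: 0.0
```

```bash
python3 -c "
from h import *
go((.4405,.1205,.12),3)"
```

```text
cm [-0.03  0.08  4.08] rot [ -0.1  -0.1 -32.3]
```

>>> move_arm:
  rows:
    - {"translation": [0,0,0],"rot": [0,0,-32.3],"hand": 0}
    - {"translation": [0,0,0],"rot": [0,0,-32.3],"hand": 0}
    - {"translation": [0,0,0],"rot": [0,0,-32.3],"hand": 0}
    - {"translation": [0,0,0],"rot": [0,0,-32.3],"hand": 0}
    - {"translation": [0,0.1,2],"rot": [0,0,-32.3],"hand": 0}
    - {"translation": [0,0.1,4.1],"rot": [0,0,-32.3],"hand": 0}
    - {"translation": [0,0.1,4.1],"rot": [0,0,-32.3],"hand": 0}

```text
t: 12.27
eef_pos: [0.4388, 0.1186, 0.1168]
ee_rot: [3.139, 0.005, 0.045]
force: [-0.7, -0.5, -0.7]
width: 0.0871
gripper_force: 0.0
```

```bash
python3 - <<'E'
from h import *
n="side"
grab(n); print(find("stamp",n))
go((.4405,.1205,.056),3); print(arm.get_state()["width"])
E
```

```text
[(0.92, array([0.4382, 0.1197, 0.0122]))]
cm [ 0.   -0.11  6.37] rot [ 0.1  0.1 -0.4]
0.08739960127079725
```

>>> move_arm:
  rows:
    - {"translation": [0,-0.1,2.5],"rot": [0,0,-0.4],"hand": 0}
    - {"translation": [0,-0.1,4.5],"rot": [0,0,-0.4],"hand": 0}
    - {"translation": [0,-0.1,5.8],"rot": [0,0,-0.4],"hand": 0}
    - {"translation": [0,-0.1,6.4],"rot": [0,0,-0.4],"hand": 0}
    - {"translation": [0,-0.1,6.4],"rot": [0,0,-0.4],"hand": 0.4}
    - {"translation": [0,-0.1,6.4],"rot": [0,0,-0.4],"hand": 0.55}
    - {"translation": [0,-0.1,6.4],"rot": [0,0,-0.4],"hand": 0.65}
    - {"translation": [0,-0.1,6.4],"rot": [0,0,-0.4],"hand": 0.75}
  squeeze: 12

```text
t: 13.03
eef_pos: [0.4416, 0.1214, 0.0571]
ee_rot: [-3.14, -0.002, 0.052]
force: [-0.5, -0.4, 0.4]
width: 0.0662
gripper_force: 0.0
```

>>> move_arm:
  rows:
    - {"translation": [0,0,0],"rot": [0,0,0],"hand": 0.75}
    - {"translation": [0,0,0],"rot": [0,0,0],"hand": 0.75}

```text
t: 13.2
eef_pos: [0.4411, 0.1211, 0.0565]
ee_rot: [-3.141, -0.001, 0.052]
force: [0.3, 0.3, -0.1]
width: 0.0531
gripper_force: 0.0
```

>>> move_arm:
  rows:
    - {"translation": [0,0,0],"rot": [0,0,0],"hand": 0.85}
    - {"translation": [0,0,0],"rot": [0,0,0],"hand": 0.85}
    - {"translation": [0,0,0],"rot": [0,0,0],"hand": 0.85}
    - {"translation": [0,0,0],"rot": [0,0,0],"hand": 0.85}
    - {"translation": [0,0,0],"rot": [0,0,0],"hand": 0.85}
    - {"translation": [0,0,0],"rot": [0,0,0],"hand": 0.85}

```text
t: 13.7
eef_pos: [0.4409, 0.1209, 0.056]
ee_rot: [3.142, -0.0, 0.052]
force: [-0.9, 0.1, 0.4]
width: 0.0292
gripper_force: 12.0
```

>>> move_arm:
  rows:
    - {"translation": [0,0,-0.5],"rot": [0,0,0],"hand": 0.85}
    - {"translation": [0,0,-2],"rot": [0,0,0],"hand": 0.85}
    - {"translation": [0,0,-5],"rot": [0,0,0],"hand": 0.85}
    - {"translation": [0,0,-8.5],"rot": [0,0,0],"hand": 0.85}
    - {"translation": [0,0,-12.5],"rot": [0,0,0],"hand": 0.85}
    - {"translation": [0,0,-15],"rot": [0,0,0],"hand": 0.85}

```text
t: 14.2
eef_pos: [0.4415, 0.1211, 0.21]
ee_rot: [-3.14, -0.003, 0.053]
force: [1.1, 0.8, -0.1]
width: 0.0294
gripper_force: 12.0
```

```bash
python3 -c "
from h import *
go((.6095,-.199,.18),3)"
```

```text
cm [15.07 32.86  3.  ] rot [-0.1 -0.2  0. ]
```

>>> move_arm:
  rows:
    - {"translation": [15.1,32.9,3],"rot": [0,0,0],"hand": 0.85}
    - {"translation": [15.1,32.9,3],"rot": [0,0,0],"hand": 0.85}
    - {"translation": [15.1,32.9,3],"rot": [0,0,0],"hand": 0.85}
    - {"translation": [15.1,32.9,3],"rot": [0,0,0],"hand": 0.85}
    - {"translation": [15.1,32.9,3],"rot": [0,0,0],"hand": 0.85}
    - {"translation": [15.1,32.9,3],"rot": [0,0,0],"hand": 0.85}
    - {"translation": [15.1,32.9,3],"rot": [0,0,0],"hand": 0.85}
    - {"translation": [15.1,32.9,3],"rot": [0,0,0],"hand": 0.85}

```text
t: 14.87
eef_pos: [0.5954, -0.1754, 0.1784]
ee_rot: [-3.141, 0.0, 0.052]
force: [0.6, 1.3, -0.5]
width: 0.0294
gripper_force: 12.0
```

>>> move_arm:
  rows:
    - {"translation": [1.6,3.4,0.2],"rot": [0,0,0],"hand": 0.85}
    - {"translation": [1.6,3.4,0.2],"rot": [0,0,0],"hand": 0.85}
    - {"translation": [1.6,3.4,0.2],"rot": [0,0,0],"hand": 0.85}

```text
t: 15.12
eef_pos: [0.6125, -0.2085, 0.1751]
ee_rot: [-3.141, 0.002, 0.049]
force: [1.0, 0.3, 0.4]
width: 0.0293
gripper_force: 12.0
```

```bash
python3 - <<'E'
from h import *
im,d=grab("side","s5.png"); print(find("stamp","side"),find("bar","side"))
cv2.imwrite("pics/c5.png",cv2.resize(im[160:380,220:460,::-1],(600,550)))
W=cloud("side",d); s=arm.get_state(); 
L=W-s["eef_pos"]; m=(np.hypot(L[...,0],L[...,1])<.035)&(L[...,2]<-.012)&(L[...,2]>-.06)
P=L[m]*1000
for z in range(-55,-10,8):
    q=P[np.abs(P[:,2]-z)<4]; print(z,len(q), np.round([q[:,0].min(),q[:,0].max(),q[:,1].min()],1) if len(q) else 0)
print(s["eef_pos"]); go((.6095,-.199,.083),3)
E
```

```text
[(0.77, array([ 0.611 , -0.2093,  0.1328]))] []
-55 0 0
-47 4 [ -2.9   8.6 -20.5]
-39 77 [-17.8  17.  -23.6]
-31 133 [-17.9  16.8 -24.5]
-23 24 [-14.6  13.4 -19.9]
-15 2 [  3.2   9.6 -33.4]
[ 0.61228877 -0.20578946  0.17653845]
cm [-0.24 -0.69  9.35] rot [-0.  0.  0.]
```

View pics/c5.png

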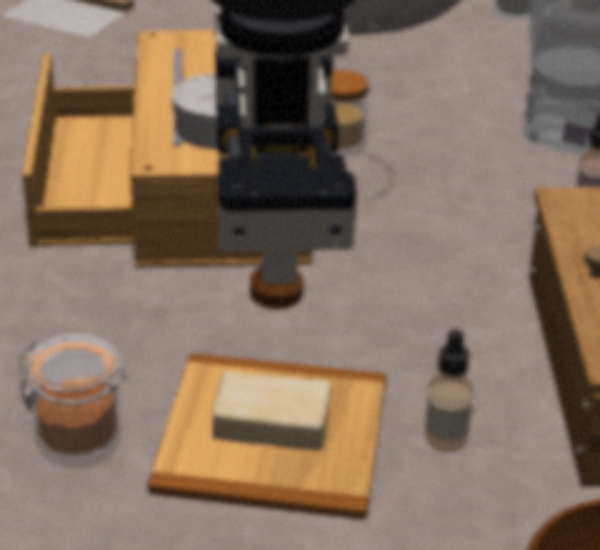

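The stamp hangs upright above the bar at crop (275, 285), and the drawer is open. Aligning and lowering.

>>> move_arm:
  rows:
    - {"translation": [-0.25,-0.7,2],"rot": [0,0,0],"hand": 0.85}
    - {"translation": [-0.25,-0.7,5],"rot": [0,0,0],"hand": 0.85}
    - {"translation": [-0.25,-0.7,7.5],"rot": [0,0,0],"hand": 0.85}
    - {"translation": [-0.25,-0.7,8.6],"rot": [0,0,0],"hand": 0.85}
    - {"translation": [-0.25,-0.7,9.0],"rot": [0,0,0],"hand": 0.85}
    - {"translation": [-0.25,-0.7,9.2],"rot": [0,0,0],"hand": 0.85}
    - {"translation": [-0.25,-0.7,9.4],"rot": [0,0,0],"hand": 0.85}
    - {"translation": [-0.25,-0.7,9.5],"rot": [0,0,0],"hand": 0.85}

```text
t: 15.93
eef_pos: [0.6108, -0.1995, 0.0828]
ee_rot: [3.141, -0.002, 0.053]
force: [-0.0, 0.0, 0.4]
width: 0.0293
gripper_force: 12.0
```

```bash
python3 -c "
from h import *
go((.6095,-.199,.081),3); s=arm.get_state(); print(s['eef_pos'],s['force'])
grab('side');print(find('stamp','side'),find('bar','side'))"
```

```text
cm [-0.13 -0.06  0.18] rot [ 0.  -0.1  0. ]
[ 0.61083523 -0.199507    0.08279301] [-0.0390777   0.02370603  0.42844008]
[(0.74, array([ 0.6092, -0.2018,  0.0383]))] [(0.75, array([ 0.6076, -0.2037,  0.0099]))]
```

>>> move_arm:
  rows:
    - {"translation": [-0.1,0,0.1],"rot": [0,0,0],"hand": 0.85}
    - {"translation": [-0.1,0,0.15],"rot": [0,0,0],"hand": 0.85}
    - {"translation": [-0.1,0,0.15],"rot": [0,0,0],"hand": 0.85}

```text
t: 16.33
eef_pos: [0.6097, -0.1998, 0.0812]
ee_rot: [3.141, -0.002, 0.053]
force: [-0.2, 1.0, 6.4]
width: 0.0291
gripper_force: 12.0
```

>>> move_arm:
  rows:
    - {"translation": [0,0,-0.02],"rot": [0,0,0],"hand": 0.6}
    - {"translation": [0,0,-0.02],"rot": [0,0,0],"hand": 0.4}
    - {"translation": [0,0,-0.02],"rot": [0,0,0],"hand": 0.3}
    - {"translation": [0,0,-0.02],"rot": [0,0,0],"hand": 0.2}
    - {"translation": [0,0,-0.02],"rot": [0,0,0],"hand": 0.2}
    - {"translation": [0,0,-0.02],"rot": [0,0,0],"hand": 0.2}

```text
t: 16.83
eef_pos: [0.6088, -0.1997, 0.08]
ee_rot: [-3.142, 0.0, 0.052]
force: [0.2, 0.6, -0.1]
width: 0.0629
gripper_force: 0.0
```

>>> move_arm:
  rows:
    - {"translation": [0,0,-1],"rot": [0,0,0],"hand": 0.2}
    - {"translation": [0,0,-4],"rot": [0,0,0],"hand": 0.2}
    - {"translation": [0,0,-8],"rot": [0,0,0],"hand": 0.2}
    - {"translation": [0,10,-11],"rot": [0,0,0],"hand": 0.2}
    - {"translation": [-15,0,-11],"rot": [0,0,0],"hand": 0.2}
    - {"translation": [-15,0,-11],"rot": [0,0,0],"hand": 0.2}
    - {"translation": [-15,0,-11],"rot": [0,0,0],"hand": 0.2}
    - {"translation": [-15,0,-11],"rot": [0,0,0],"hand": 0.2}

```text
t: 17.5
eef_pos: [0.4562, -0.2074, 0.1906]
ee_rot: [-3.141, 0.001, 0.051]
force: [-0.1, -0.1, 0.6]
width: 0.0701
gripper_force: 0.0
```

```bash
python3 - <<'E'
from h import *
for n in("side","top"):
    im,d=grab(n,n+"6.png"); W=cloud(n,d)
    print(n,[(l,find(l,n)) for l in("stamp","bar","drawer_front","tin","clip_jar","dropper")])
    for l,a,b in(("bar",.03,.048),("stamp",.09,.115)):
        m=(W[...,2]>a)&(W[...,2]<b)&(np.hypot(W[...,0]-.609,W[...,1]+.2)<.06)
        P=W[m]
        if len(P): print(l,len(P),cv2.minAreaRect((P[:,:2]*1000).astype(np.float32)))
im=cv2.imread("pics/side6.png"); cv2.imwrite("pics/c6.png",cv2.resize(im[160:380,220:460],(600,550)))
s=arm.get_state();print(s["eef_pos"],s["t"],s["width"])
E
```

```text
side [('stamp', [(0.57, array([ 0.6065, -0.2013,  0.0369])), (0.26, array([0.6226, 0.1565, 0.1047]))]), ('bar', [(0.72, array([ 0.6102, -0.2004,  0.0144]))]), ('drawer_front', [(0.42, array([ 0.4696, -0.21  , -0.0005]))]), ('tin', [(0.76, array([0.5583, 0.094 , 0.0913]))]), ('clip_jar', [(0.82, array([ 4.696e-01, -2.097e-01, -2.000e-04]))]), ('dropper', [(0.93, array([ 0.7349, -0.1998, -0.0021])), (0.73, array([ 0.606 , -0.2012,  0.0375]))])]
bar 787 ((609.6712036132812, -203.2265167236328), (54.91488265991211, 79.35585021972656), 82.17893981933594)
stamp 197 ((607.99951171875, -204.00927734375), (27.907495498657227, 28.13414764404297), 69.67224884033203)
top [('stamp', [(0.57, array([ 0.6118, -0.1979,  0.0362]))]), ('bar', [(0.56, array([ 0.6122, -0.1943,  0.012 ])), (0.39, array([0.6221, 0.161 , 0.1002]))]), ('drawer_front', [(0.81, array([0.399 , 0.151 , 0.0834])), (0.55, array([ 0.6103, -0.1968,  0.0014]))]), ('tin', [(0.66, array([0.5615, 0.0919, 0.0905])), (0.19, array([ 0.6109, -0.1963,  0.039 ]))]), ('clip_jar', []), ('dropper', [(0.57, array([ 0.7343, -0.1938, -0.0015]))])]
bar 665 ((609.552978515625, -197.05911254882812), (53.487693786621094, 79.31622314453125), 81.43508911132812)
stamp 180 ((607.15283203125, -196.39785766601562), (27.474706649780273, 28.559463500976562), 1.759054183959961)
[ 0.45927037 -0.20754452  0.18973361] 18.2 0.06983744631424951
```

View pics/c6.png

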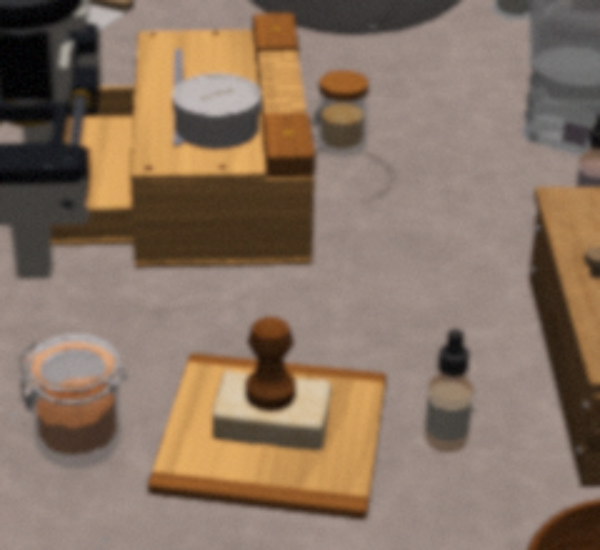

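The stamp stands upright at crop (270, 365), centred on the bar to about 2 mm. The bar is centred on the board, the drawer is still out and the bystanders haven't moved. Handing in.

```bash
python3 -c "
from station import arm
print(arm.job_done())"
```

```text
the job is handed in; nothing more can be done
None
```

The job is handed in: the stamp stands upright within about 2 mm of the bar's middle, the bar lies centred and aligned on the board, the drawer is open and the bystanders are in place; the station returned no verdict.

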